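# Walk the corker's jaw block round against the fence and drop the keeper

### The arm

A 7-joint arm with a two-finger parallel gripper is mounted at the origin on a cart in front of the work surface, level with it; the furniture and walls round the work are solid. World frame = base frame: x ahead of the robot, y to its left, z up, the work surface at z = 0. Lengths are in m, angles in rad, forces in N, time in s.
With the tool pointing down it reaches from about 0.375 to 0.925 m from the base axis. Payload 3.1 kg.
Tool frame: the origin (TCP) lies midway between the tips of the shut fingers; the grasp point (between the pads) lies 19 mm behind it; z points along the fingers, y is the line along which they close (so a half turn about z gives the same grasp; the last joint's range is limited). The gripper opens to 85 mm and grips with 20 to 120 N. Pads are 22 mm wide; open, the fingers measure 114 mm over their backs; the gripper's body (76 mm by 85 mm) begins 54 mm behind the grasp point. The pads swing forward as they close: fully open they stand 13 mm farther back than shut.
Start: joints at [1.017, 0.383, 0.044, 1.598, -0.018, 1.161, -0.05], TCP at [0.286, -0.584, 0.231] pointing down, gripper open.
Joint ranges: [-2.61, 2.61], [-0.41, 2.15], [-1.48, 1.57], [0, 2.5], [-1.57, 4.71], [0.05, 1.97], [-2.85, 2.85]. Speed limits (rad/s): [2.79, 2.79, 3.14, 3.14, 3.14, 3.14, 3.14].

### API

Orientations are given as a unit quaternion [x, y, z, w].
In Python, from plant import arm gives the robot as it stands.
- The arm moves only by the tool shift_gripper, called after ">>>" as name(argument=value, ...) on one line, values as JSON. Schema: {"type":"object","properties":{"motion":{"type":"array","items":{"type":"array","prefixItems":[{"type":"array","items":{"type":"number"},"minItems":3,"maxItems":3},{"type":"number"},{"type":"number"}],"minItems":3,"maxItems":3},"minItems":1,"maxItems":10},"only":{"type":"string"},"quiet":{"type":"boolean"},"lines":{"type":"string"}},"required":["motion"],"additionalProperties":false}. motion is a list of rows, 1 to 10 of them, each written [[dx, dy, dz], turn, opening]: dx, dy, dz in normalised numbers (1 is 1 m), then a turn about the tool's z in normalised numbers (1 is 2 rad), then the finger opening in m; each row shifts and turns the commanded pose from where the row before left it, along the tool's axes as they then stand; what a row does not reach is not made up. A row lasts 1/12 s, in which the tool goes at most 0.0417 m and 0.125 rad, less where a joint would pass 70% of its speed; a pose out of reach is approached as far as the arm can. The fingers move at their own pace and stop on an object; the grip force is fixed at half the most. Time passes only in rows, so rows that do not move let the fingers close. The tool returns the time, the measured TCP pose, the force, the opening and the grip force at its end. only (a regular expression) keeps the lines of the reply that match it, lines (a string "A,B") keeps lines A to B, and quiet returns only ok. Input that does not fit is refused with a message, and nothing moves.
- arm.state(): the state, without advancing time (a new reading comes with each control period).
- arm.snapshot(name): name is "scene" or "top" or "wrist"; returns (picture, depth): 384x512x3 uint8, blue, green, red; 384x512 float32, m along the optical axis (not along the pixel's ray), 0 where there is no reading.
- arm.get_calibration(name): a dict with "mtx" (3x3 intrinsics, pixels), "pose" (4x4, takes a point from camera to world coordinates). Camera axes: x right, y up, looking along -z (the intrinsics and any distortion apply to the point x, -y, -z); pixel columns grow to the right and rows downward; lengths in m; the calibration is good to about 2 mm. A picture is of the moment at which its call begins: read the wrist's pose just before it. get_calibration takes no time and is no camera call; for the wrist camera it gives the pose at the moment of the call.
- arm.hand_in(): hands the job in; it is judged then, once.
The state is a dict: "time": time; "joints": joint angles; "joint_vel": joint speeds; "tau": joint torques, N m; "tcp_pos": TCP position; "orientation": TCP orientation; "contact_force": force on the tool from outside, world axes, zero at the start; "wrist_torque": the same for the moment, N m; "opening": finger opening in m; "finger_force": force on a finger pad.
Only numpy, scipy, OpenCV 4.12 (cv2) and the standard library are available. Lean on these libraries where they do the work, as an engineer would, in place of code of your own. Each camera call takes 0.05 s, during which the arm holds its last target. There are 200 camera calls.

### The job

The corker's heavy jaw block stands askew on the table. Walk it round with pushes of the fingertips at its corners until its slotted face is turned to the fence of the setting fixture, and push it fully home: flat against the fence with the fence's key in its slot. Then push the keeper arm over so that it lies fully down across the front of the block; do not lift or tip the block, and leave the cork and the two bottle capsules where they are.

Things in the scene. Friction and masses are not known exactly. Their poses are not given: they have to be found in the camera images.
- jaw_block: Loose cast-aluminium block, about 0.9 kg, 88 mm (its x) by 105 mm (its y) by 42 mm high, too wide to grasp; brass jaws in a bore on top, four dark screw heads 5 mm high. Origin: centre of its underside. Its +x face has the slot; its plain -x face is the front. It starts turned 0.5 to 1.4 rad clockwise (from above) from its place. The table resists sliding by 4 to 12 N.
- slot_mouth (a point): Middle of the block's slotted face (105 mm wide) at table level, 44 mm along the block's +x from its origin; axes as the block's. The upright slot runs through the full height, 20 mm wide, 16 mm deep, its mouth rounded by 8 mm radius lips. When the block is home this point coincides with fence_face.
- fixture: Steel setting fixture fixed to the table, open towards the robot. Origin: table level, middle of the fence's face; +x points into the fence (away from the robot), +y left along it. The fence is 36 mm high, from y = -0.090 to 0.082. On the right a side arm, 14 mm high, runs from the fence to x = -0.112 (towards the robot), its inner side at y = -0.065, 12.5 mm clear of the block at home.
- fence_face (a point): Middle of the fence's face at table level; same point and axes as the fixture's origin. Here an upright key stands out of the fence: 12 mm wide, 15 mm proud (to x = -0.015) with a round nose, from 4 to 30 mm above the table.
- keeper (a joint): Hinge of the keeper arm, level pin along the fixture's x. 0 = open, leaning outward (fixture -y) 0.61 rad from upright, on its stop; 0.61 = upright; 2.182 = level, on its stop, pointing fixture +y across the block's front, 3.5 mm clear of a block at home (it lands on one that is not). A push of under 1 N on its outer side turns it; past about 1.5 it falls the rest by itself.
- keeper_pin (a point): Middle of the keeper's hinge pin, in a clevis (up to 31 mm high) on the side arm's end: at x = -0.097, y = -0.074, z = 0.023 in the fixture's frame.
- keeper_knob (a point): Centre of the red ball (14 mm) at the keeper's tip, 48 mm from the pin; the arm below it is 11 mm by 8 mm dark steel. Moves with the keeper.
- cork: Bystander: loose wine cork standing upright, 24 mm across, 44 mm high, front left. Origin: centre of its underside. Leave it alone.
- red_capsule: Bystander: loose red bottle capsule standing upright, 33 mm across, 60 mm high, left behind the fence. Origin: centre of its underside. Leave it alone.
- black_capsule: Bystander: loose black bottle capsule standing upright, 33 mm across, 60 mm high, front left. Origin: centre of its underside. Leave it alone.

How it is judged:
By the outcome, as a careful person would: the job done as asked, in the order asked, and still so for the second after the job is handed in, with the robot touching nothing.
It also fails if it takes over 72 s, if anything falls off the work surface, if the arm or the gripper's body presses on something with over 40 N, if the wrist force passes 120 N, or if a joint passes its speed limit or range.

## Working session

There is one attempt and no reset: what is moved stays moved. The work goes in short steps, Python scripts to look and compute and a tool call to move; the robot and the scene stay as the last step left them, time stands still between calls to the robot, and variables do not carry over. Pictures are saved under pics/ and viewed, at most 10 in all, crops included, and the job is handed in when it is done.

```bash
ls; mkdir -p pics; python3 - <<'E'
from plant import arm
import cv2,numpy as np
s=arm.state();print(s['time'],s['tcp_pos'],s['orientation'])
for n in ("top","scene"):
    im,d=arm.snapshot(n);c=arm.get_calibration(n)
    cv2.imwrite(f'pics/{n}0.png',im);np.savez(f'pics/{n}0.npz',im=im,d=d,K=c['mtx'],T=c['pose'])
    print(n,c, (d>0).mean())
E
```

```text
pics
plant.py
0.0 [ 0.28567882 -0.58278983  0.22986827] [ 9.74136110e-01  2.25958123e-01 -3.71088246e-04 -1.27608488e-03]
top {'mtx': array([[447.41475624,   0.        , 251.364046  ],
       [  0.        , 447.41475624, 188.98438168],
       [  0.        ,   0.        ,   1.        ]]), 'pose': array([[ 0.00763266,  0.99320744, -0.11610651,  0.52205779],
       [-0.99970921,  0.0102351 ,  0.02183454, -0.18879721],
       [ 0.02287459,  0.11590609,  0.99299674,  1.05217177],
       [ 0.        ,  0.        ,  0.        ,  1.        ]])} 0.9961954752604166
scene {'mtx': array([[375.1385359 ,   0.        , 256.45674952],
       [  0.        , 375.1385359 , 189.05839818],
       [  0.        ,   0.        ,   1.        ]]), 'pose': array([[-0.74287604,  0.49893641, -0.44631564,  0.23760405],
       [-0.66925666, -0.56866279,  0.47824487,  0.20587165],
       [-0.01518932,  0.65397637,  0.75636247,  0.68824352],
       [ 0.        ,  0.        ,  0.        ,  1.        ]])} 0.9959869384765625
```

View pics/top0.png

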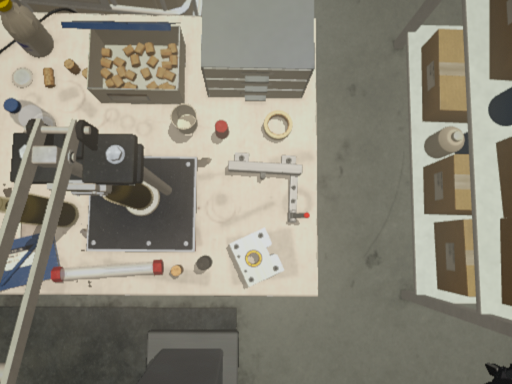

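View pics/scene0.png

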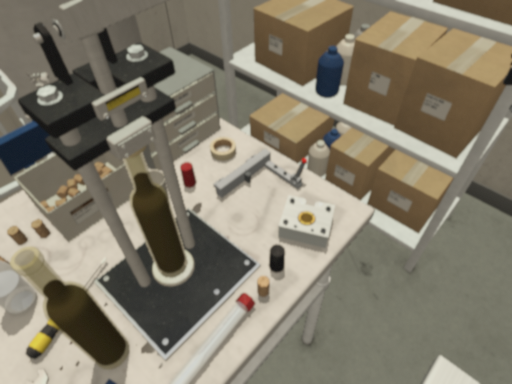

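The top view shows the block at about (256,257) with its slot notch at about (270,236). The fence runs (228,168)–(300,168), the side arm goes down at column 294, and the keeper knob is at (306,215). The black capsule is at (204,263), the cork at (176,271) and the red capsule at (221,129). Next I'll measure from depth and colour.

```bash
cat > h.py <<'E'
import numpy as np,cv2
from plant import arm
def cloud(d,K,T):
    v,u=np.mgrid[:d.shape[0],:d.shape[1]]
    P=np.stack([(u-K[0,2])/K[0,0]*d,-(v-K[1,2])/K[1,1]*d,-d],-1)
    return P@T[:3,:3].T+T[:3,3]
def ray(uv,z,K,T):
    uv=np.atleast_2d(np.asarray(uv,float))
    r=np.c_[(uv[:,0]-K[0,2])/K[0,0],-(uv[:,1]-K[1,2])/K[1,1],-np.ones(len(uv))]@T[:3,:3].T
    return T[:3,3]+r*((z-T[2,3])/r[:,2])[:,None]
def shot(n):
    T=arm.get_calibration(n)
    im,d=arm.snapshot(n);return im,d,T['mtx'],T['pose']
E
python3 - <<'E'
from h import *
np.set_printoptions(precision=4,suppress=True)
f=np.load('pics/top0.npz');im,d,K,T=[f[k] for k in('im','d','K','T')]
P=cloud(d,K,T)
print('table z',[np.round(P[v,u],4) for u,v in((210,200),(260,215),(300,270))])
print('edge right',ray([(317,250)],0,K,T),'front',ray([(250,295)],0,K,T))
Z=P[...,2]
for name,box,lo,hi in(('block',(222,222,296,296),.03,.056),('fence',(218,150,312,182),.025,.05),('arm',(285,175,315,228),.008,.1)):
    x0,y0,x1,y1=box
    m=np.zeros(Z.shape,np.uint8);m[y0:y1,x0:x1]=((Z>lo)&(Z<hi))[y0:y1,x0:x1]
    c=max(cv2.findContours(m,0,2)[0],key=cv2.contourArea)
    r=cv2.minAreaRect(c);print(name,m.sum(),np.median(Z[m>0]),r)
    print(ray(cv2.boxPoints(r),np.median(Z[m>0]),K,T))
crop=im[140:300,190:330]
cv2.imwrite('pics/crop0.png',cv2.resize(crop,None,fx=3.7,fy=3.7,interpolation=2))
E
```

```text
table z [array([ 0.6179, -0.1147,  0.0003]), array([ 0.5839, -0.2329, -0.0041]), array([ 0.4568, -0.3261,  0.0027])]
edge right [[ 0.503  -0.3666  0.    ]] front [[ 0.3991 -0.2107  0.    ]]
block 1676 0.04125687114400867 ((256.3975524902344, 256.2780456542969), (47.35357666015625, 39.4613151550293), 65.224853515625)
[[ 0.5177 -0.1608  0.0413]
 [ 0.5554 -0.2411  0.0413]
 [ 0.4601 -0.2858  0.0413]
 [ 0.4234 -0.2061  0.0413]]
fence 756 0.034341198436043996 ((264.72332763671875, 169.34133911132812), (74.27882385253906, 15.603119850158691), 3.2704875469207764)
[[ 0.6728 -0.1554  0.0343]
 [ 0.7091 -0.157   0.0343]
 [ 0.7012 -0.3284  0.0343]
 [ 0.6648 -0.3262  0.0343]]
arm 435 0.014392152426490279 ((298.5, 198.0), (46.0, 21.0), 90.0)
[[ 0.6774 -0.2974  0.0144]
 [ 0.6779 -0.3469  0.0144]
 [ 0.5699 -0.3461  0.0144]
 [ 0.5695 -0.2972  0.0144]]
```

View pics/crop0.png

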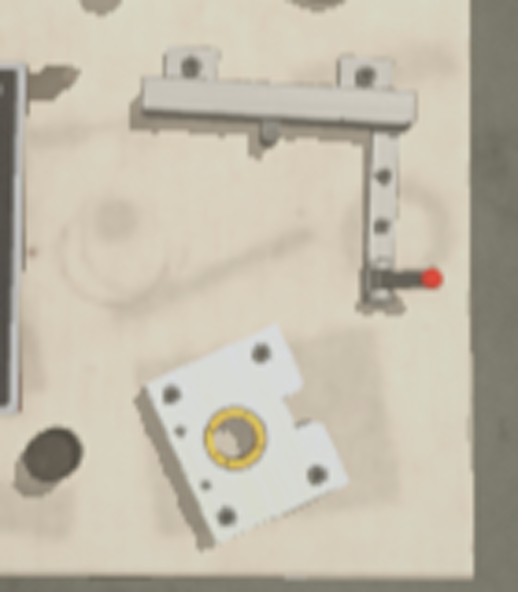

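The crop shows the block's top corners at about (146,386), (276,326), (346,482) and (215,545), with the slot facing right at (300,407). The key is at (268,132) and the fence's front edge runs (142,110)–(412,127). The knob is at (432,278).

```bash
python3 - <<'E'
from h import *
np.set_printoptions(precision=4,suppress=True)
f=np.load('pics/top0.npz');im,d,K,T=[f[k] for k in('im','d','K','T')]
S=3.7
q=lambda a:(np.array(a)+.5)/S-.5+[190,140]
B=ray(q([(146,386),(276,326),(346,482),(215,545)]),.042,K,T);print('block',B[:,:2],np.linalg.norm(np.roll(B,-1,0)-B,axis=1),B.mean(0))
e=B[1]-B[0]+B[2]-B[3];print('yaw+x',np.arctan2(e[1],e[0]))
F=ray(q([(142,110),(412,127),(415,92),(142,78)]),.036,K,T);print('fence',F[:,:2],np.linalg.norm(np.roll(F,-1,0)-F,axis=1))
e=F[0]-F[1];a=np.arctan2(e[1],e[0])-np.pi/2;print('fence yaw',a)
# screws
print('screws',ray(q([(171,394),(261,352),(317,474),(227,516)]),.047,K,T)[:,:2])
print('screw centre',ray(q([(171,394),(261,352),(317,474),(227,516)]),.047,K,T)[:,:2].mean(0))
print('key nose',ray(q((268,143)),.03,K,T))
hsv=cv2.cvtColor(im,cv2.COLOR_BGR2HSV)
m=((hsv[...,1]>150)&((hsv[...,0]<8)|(hsv[...,0]>172))).astype(np.uint8);m[:,:290]=0;m[:200]=0;m[230:]=0;m[:,320:]=0
v,u=np.nonzero(m);print('knob',len(u),ray((u.mean(),v.mean()),.023+.048*np.cos(.61),K,T))
print('arm inner', ray(q([(371,140),(371,250),(398,250)]),.014,K,T))
print('black cap',ray(q((52,453)),.06,K,T),'cork',ray((176,271),.044,K,T),'redcap',ray((221,129),.06,K,T))
g=cv2.cvtColor(im,6)
E
```

```text
block [[ 0.5157 -0.1621]
 [ 0.5526 -0.2407]
 [ 0.4592 -0.2833]
 [ 0.4215 -0.2047]] [0.0868 0.1026 0.0872 0.1034] [ 0.4873 -0.2227  0.042 ]
yaw+x -1.128072477082076
fence [[ 0.6857 -0.1572]
 [ 0.6769 -0.3251]
 [ 0.699  -0.3271]
 [ 0.7058 -0.1569]] [0.1682 0.0222 0.1704 0.0201]
fence yaw -0.05235351492743168
screws [[ 0.5111 -0.1773]
 [ 0.5367 -0.2314]
 [ 0.4641 -0.2654]
 [ 0.439  -0.2116]]
screw centre [ 0.4877 -0.2214]
key nose [[ 0.6667 -0.2358  0.03  ]]
knob 18 [[ 0.5815 -0.3325  0.0623]]
arm inner [[ 0.6716 -0.3019  0.014 ]
 [ 0.6016 -0.3018  0.014 ]
 [ 0.6018 -0.3188  0.014 ]]
black cap [[ 0.4761 -0.1076  0.06  ]] cork [[ 0.4555 -0.0455  0.044 ]] redcap [[ 0.7741 -0.1408  0.06  ]]
```

Units first: turns go in shares of 2 rad. So 0.125 rad / 2 = 0.0625.

>>> shift_gripper(motion=[[[0,0,0],0.0625,0],[[0,0,0],0.0625,0],[[0,0,0],0.0625,0],[[0,0,0],0.0625,0],[[0,0,0],0,0],[[0,0,0],0,0]])

```text
time: 0.6
tcp_pos: [0.2861, -0.5832, 0.2306]
orientation: [1.0, -0.02, -0.0, -0.0]
contact_force: [-0.1, 0.8, 0.8]
opening: 0.0124
finger_force: 0.0
```

```bash
cat >> h.py <<'E'
FO=np.array([.682,-.2365]);FY=-.048
np.set_printoptions(precision=4,suppress=True)
def block(prev,save=None):
    im,d,K,T=shot('top');Z=cloud(d,K,T)
    h=cv2.cvtColor(im,cv2.COLOR_BGR2HSV)
    near=np.hypot(Z[...,0]-prev[0],Z[...,1]-prev[1])<.085
    m=(near&(Z[...,2]>.034)&(Z[...,2]<.052)&((Z[...,0]-FO[0])+FY*(Z[...,1]-FO[1])*-1<-.002)).astype(np.uint8)
    c=max(cv2.findContours(m,0,2)[0],key=cv2.contourArea);r=cv2.minAreaRect(c)
    b=ray(cv2.boxPoints(r),.042,K,T)[:,:2];s=np.linalg.norm(b[1]-b[0]),np.linalg.norm(b[2]-b[1])
    e=b[1]-b[0];y=np.arctan2(e[1],e[0]);y+=np.round((prev[2]-y)/(np.pi/2))*np.pi/2
    if save: cv2.imwrite(f'pics/{save}.png',cv2.resize(im[140:310,180:340],None,fx=3.4,fy=3.4,interpolation=2))
    o=b.mean(0);report(o,y,s)
def report(o,y,s=None):
    R=lambda a:np.array([[np.cos(a),-np.sin(a)],[np.sin(a),np.cos(a)]])
    st=arm.state();t=st['tcp_pos']
    q=st['orientation'];tx=2*np.arctan2(q[1],q[0])
    print('t',st['time'],'block',o,y,'sizes',np.array(s) if s else '','in fixture',R(FY).T@(o-FO),y-FY)
    print('tcp',t,'toolx yaw',tx,'tcp fixture',R(FY).T@(t[:2]-FO),'tcp in block',R(y).T@(t[:2]-o))
    for k,v in dict(FmY=(-44,-52.5),FpY=(-44,52.5),BmY=(44,-52.5),BpY=(44,52.5)).items():
        print(k,o+R(y)@(np.array(v)/1000),end=' ')
    print()
E
python3 -c "
from h import *
block((.4875,-.2225,-1.128))"
```

```text
t 0.65 block [ 0.4892 -0.2234] -1.1322114443119824 sizes [0.0885 0.1052] in fixture [-0.1932  0.0038] -1.0842114443119824
tcp [ 0.2861 -0.5833  0.2308] toolx yaw -0.04096771794887417 tcp fixture [-0.3788 -0.3654] tcp in block [ 0.2396 -0.3367]
FmY [ 0.4229 -0.2059] FpY [ 0.518  -0.1613] BmY [ 0.4603 -0.2856] BpY [ 0.5554 -0.241 ]
```

>>> shift_gripper(motion=[[[0.016,-0.036,0.012],0,0],[[0.016,-0.036,0.012],0,0],[[0.016,-0.036,0.012],0,0],[[0.016,-0.036,0.012],0,0],[[0.016,-0.036,0.012],0,0],[[0.016,-0.036,0.012],0,0],[[0.016,-0.036,0.012],0,0],[[0.016,-0.036,0.012],0,0],[[0,0,0],0,0],[[0,0,0],0,0]])

```text
time: 1.48
tcp_pos: [0.4279, -0.2977, 0.1344]
orientation: [1.0, -0.017, -0.001, -0.001]
contact_force: [-0.0, -0.3, 0.6]
opening: 0.0001
finger_force: 0.0
```

>>> shift_gripper(motion=[[[0,0,0.038],0,0],[[0,0,0.038],0,0],[[0,0,0.038],0,0],[[0,0,0],0,0],[[0,0,0],0,0]])

```text
time: 1.9
tcp_pos: [0.4238, -0.3019, 0.0195]
orientation: [1.0, -0.023, -0.003, -0.001]
contact_force: [-0.2, -0.8, 1.2]
opening: 0.0003
finger_force: 0.0
```

>>> shift_gripper(motion=[[[0.01,-0.012,0],0,0],[[0.01,-0.002,0],0,0],[[0.01,-0.002,0],0,0],[[0.008,-0.002,0],0,0],[[0.008,-0.002,0],0,0],[[0.008,-0.002,0],0,0],[[0.008,-0.002,0],0,0],[[0,0,0],0,0]])

```text
time: 2.57
tcp_pos: [0.4932, -0.2839, 0.024]
orientation: [1.0, -0.022, 0.003, 0.003]
contact_force: [0.0, -5.4, 1.6]
opening: -0.0002
finger_force: 3.2
```

```bash
python3 -c "
from h import *
block((.4975,-.2225,-1.0),'a')"
```

```text
t 2.6167 block [ 0.5039 -0.21  ] -0.670776320475583 sizes [0.0882 0.1058] in fixture [-0.1791  0.0179] -0.622776320475583
tcp [ 0.4931 -0.2838  0.0239] toolx yaw -0.04507229572596686 tcp fixture [-0.1864 -0.0563] tcp in block [ 0.0374 -0.0645]
FmY [ 0.4368 -0.2238] FpY [ 0.5021 -0.1416] BmY [ 0.5058 -0.2785] BpY [ 0.571  -0.1963]
```

View pics/a.png

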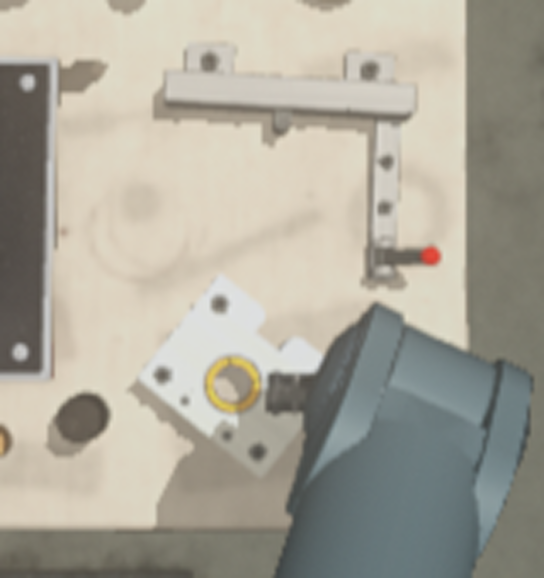

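The picture shows the block turned to about 0.62 rad short of home, with the hand at its right corner at about (300,390). Everything else is undisturbed. Next I push the front face near its right corner.

>>> shift_gripper(motion=[[[0,0.01,0],0,0],[[0,0,-0.03],0,0],[[0,0,-0.03],0,0],[[-0.027,-0.03,0],0,0],[[-0.027,-0.03,0],0,0],[[-0.027,-0.03,0],0,0],[[0,0,0],0,0],[[0,0,0.03],0,0],[[0,0,0.032],0,0],[[0,0,0],0,0]])

```text
time: 3.45
tcp_pos: [0.4075, -0.1939, 0.0148]
orientation: [1.0, -0.021, -0.005, -0.003]
contact_force: [-1.8, -0.0, 0.4]
opening: 0.0001
finger_force: 0.0
```

>>> shift_gripper(motion=[[[0.008,0.003,0],0,0],[[0.008,0.003,0],0,0],[[0.007,0.003,0],0,0],[[0.007,0.003,0],0,0],[[0.007,0.003,0],0,0],[[0.007,0.003,0],0,0],[[0,0,0],0,0]])

```text
time: 4.03
tcp_pos: [0.4563, -0.2186, 0.0204]
orientation: [1.0, -0.023, 0.0, 0.001]
contact_force: [-2.9, -2.0, -0.5]
opening: 0.0
finger_force: 1.4
```

```bash
python3 -c "
from h import *
block((.5075,-.2125,-.6))"
```

```text
t 4.0833 block [ 0.5228 -0.2106] -0.4333755228989495 sizes [0.0879 0.1054] in fixture [-0.1603  0.0183] -0.3853755228989495
tcp [ 0.4564 -0.2182  0.0203] toolx yaw -0.0455061060521857 tcp fixture [-0.2262  0.0074] tcp in block [-0.0571 -0.0348]
FmY [ 0.4608 -0.2397] FpY [ 0.5049 -0.1445] BmY [ 0.5407 -0.2767] BpY [ 0.5848 -0.1814]
```

>>> shift_gripper(motion=[[[0.007,0.004,0],0,0],[[0.007,0.004,0],0,0],[[0.007,0.003,0],0,0],[[0.007,0.003,0],0,0],[[0,0,0],0,0]])

```text
time: 4.5
tcp_pos: [0.4845, -0.2336, 0.0201]
orientation: [1.0, -0.023, 0.001, 0.001]
contact_force: [-1.7, -0.4, -0.0]
opening: 0.0001
finger_force: 0.6
```

```bash
python3 -c "
from h import *
block((.54,-.2125,-.3))"
```

```text
t 4.55 block [ 0.5421 -0.2093] -0.09710048675464647 sizes [0.0877 0.1056] in fixture [-0.1411  0.0205] -0.04910048675464647
tcp [ 0.4845 -0.233   0.0201] toolx yaw -0.0447783560307365 tcp fixture [-0.1974 -0.0059] tcp in block [-0.055  -0.0292]
FmY [ 0.4932 -0.2573] FpY [ 0.5034 -0.1527] BmY [ 0.5808 -0.2658] BpY [ 0.591  -0.1613]
```

>>> shift_gripper(motion=[[[-0.012,0,0],0,0],[[0,0,-0.03],0,0],[[0,0,-0.035],0,0],[[0.016,-0.029,0],0,0],[[0.016,-0.029,0],0,0],[[0.016,-0.029,0],0,0],[[0.016,-0.029,0],0,0],[[0,0,0],0,0],[[0,0,0.03],0,0],[[0,0,0.035],0,0]])

```text
time: 5.38
tcp_pos: [0.5465, -0.1168, 0.0228]
orientation: [1.0, -0.02, 0.007, 0.0]
contact_force: [0.4, 0.2, -0.8]
opening: -0.0002
finger_force: 0.0
```

>>> shift_gripper(motion=[[[0,0.007,0],0,0],[[0,0.007,0],0,0],[[0,0.006,0],0,0],[[0,0.006,0],0,0],[[0,0.006,0],0,0],[[0,0.006,0],0,0],[[0,0,0],0,0]])

```text
time: 5.97
tcp_pos: [0.5397, -0.1569, 0.0211]
orientation: [1.0, -0.023, 0.002, -0.0]
contact_force: [-0.1, 3.4, 1.4]
opening: -0.0002
finger_force: 1.4
```

```bash
python3 -c "
from h import *
block((.542,-.2193,-.07))"
```

```text
t 6.0167 block [ 0.5413 -0.2427] -0.07535857408991256 sizes [0.0879 0.0714] in fixture [-0.1402 -0.0129] -0.02735857408991256
tcp [ 0.5398 -0.1569  0.021 ] toolx yaw -0.0447951487198309 tcp fixture [-0.1459  0.0727] tcp in block [-0.008   0.0855]
FmY [ 0.4935 -0.2917] FpY [ 0.5014 -0.187 ] BmY [ 0.5812 -0.2984] BpY [ 0.5891 -0.1937]
```

>>> shift_gripper(motion=[[[0,0.005,0],0,0],[[0,0,0],0,0],[[0,-0.012,0],0,0],[[0,0,-0.03],0,0.06],[[0,0,-0.035],0,0.06],[[-0.025,0.027,0],0,0.06],[[-0.025,0.027,0],0,0.06],[[-0.022,0.026,0],0,0.06],[[0,0,0],0,0.06],[[0,0,0],0,0.06]])

```text
time: 6.85
tcp_pos: [0.4607, -0.2297, 0.0845]
orientation: [1.0, -0.025, -0.0, 0.001]
contact_force: [0.2, 0.4, 0.1]
opening: 0.0603
finger_force: 0.0
```

```bash
python3 -c "
from h import *
block((.542,-.2293,-.07),'b')"
```

```text
t 6.9 block [ 0.5428 -0.2287] -0.07928054661459291 sizes [0.0876 0.1057] in fixture [-0.1394  0.0011] -0.03128054661459291
tcp [ 0.4625 -0.2277  0.0847] toolx yaw -0.04716911659272619 tcp fixture [-0.2197 -0.0017] tcp in block [-0.0801 -0.0053]
FmY [ 0.4948 -0.2776] FpY [ 0.5031 -0.1729] BmY [ 0.5825 -0.2846] BpY [ 0.5908 -0.1799]
```

View pics/b.png

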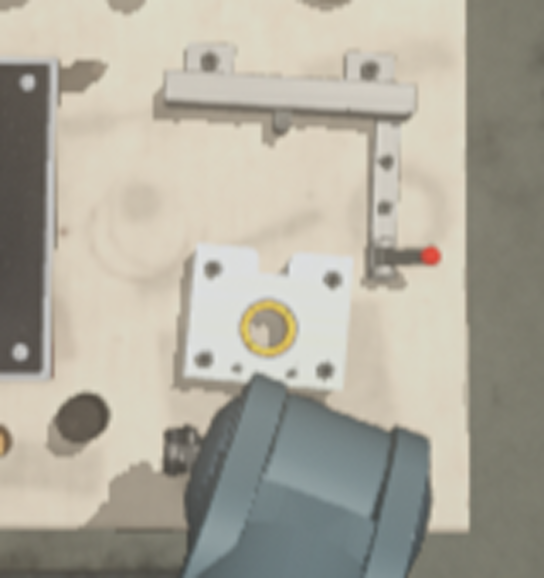

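The picture shows the block nearly square, its slot at (273,258) in line with the key at (280,125). The hand is clear in front of it, and the capsule and cork are untouched. Next is a two-finger push forward.

>>> shift_gripper(motion=[[[0,0,0.035],0,0.06],[[0,0,0.034],0,0.06],[[0,0,0],0,0.06],[[0.012,0,0],0,0.06],[[0.012,0,0],0,0.06],[[0.01,0,0],0,0.06],[[0.01,0,0],0,0.06],[[0.01,0,0],0,0.06],[[0.01,0,0],0,0.06],[[0,0,0],0,0.06]])

```text
time: 7.73
tcp_pos: [0.528, -0.2284, 0.0161]
orientation: [1.0, -0.021, -0.0, 0.0]
contact_force: [-1.9, -0.8, -1.8]
opening: 0.0601
finger_force: 1.6
```

```bash
python3 -c "
from h import *
block((.57,-.2293,-.05))"
```

```text
t 7.7833 block [ 0.5843 -0.2299] -0.0439354394440754 sizes [0.084  0.1051] in fixture [-0.0979  0.0019] 0.0040645605559246
tcp [ 0.5279 -0.2284  0.016 ] toolx yaw -0.04290245783156742 tcp fixture [-0.1543  0.0007] tcp in block [-0.0564 -0.001 ]
FmY [ 0.5381 -0.2804] FpY [ 0.5427 -0.1755] BmY [ 0.626  -0.2843] BpY [ 0.6306 -0.1794]
```

>>> shift_gripper(motion=[[[0.01,0,0],0,0.06],[[0.01,0,0],0,0.06],[[0.01,0,0],0,0.06],[[0.01,0,0],0,0.06],[[0,0,0],0,0.06]])

```text
time: 8.2
tcp_pos: [0.5684, -0.2303, 0.0157]
orientation: [1.0, -0.022, 0.001, 0.0]
contact_force: [-0.1, 0.1, -0.8]
opening: 0.0602
finger_force: 0.2
```

>>> shift_gripper(motion=[[[0.005,0,0],0,0.06],[[0.004,0,0],0,0.06],[[0,0,0],0,0.06]])

```text
time: 8.45
tcp_pos: [0.5741, -0.2308, 0.0153]
orientation: [1.0, -0.022, -0.002, -0.0]
contact_force: [-5.1, 0.7, 2.1]
opening: 0.0603
finger_force: 2.7
```

```bash
python3 -c "
from h import *
block((.63,-.2293,-.05))"
```

```text
t 8.5 block [ 0.6392 -0.2013] -0.0550004817461993 sizes [0.0692 0.0414] in fixture [-0.0445  0.0331] -0.0070004817461993
tcp [ 0.5741 -0.2308  0.0152] toolx yaw -0.0441698485829718 tcp fixture [-0.108   0.0005] tcp in block [-0.0633 -0.0331]
FmY [ 0.5924 -0.2513] FpY [ 0.5981 -0.1464] BmY [ 0.6802 -0.2561] BpY [ 0.686  -0.1513]
```

>>> shift_gripper(motion=[[[0.004,0,0],0,0.06],[[0.004,0,0],0,0.06],[[0,0,0],0,0.06]])

```text
time: 8.75
tcp_pos: [0.5826, -0.2315, 0.0152]
orientation: [1.0, -0.022, -0.001, -0.0]
contact_force: [-3.8, -0.2, -0.9]
opening: 0.0598
finger_force: 1.9
```

>>> shift_gripper(motion=[[[0.003,0,0],0,0.06],[[0.003,0,0],0,0.06],[[0,0,0],0,0.06]])

```text
time: 9.0
tcp_pos: [0.5853, -0.2316, 0.0149]
orientation: [1.0, -0.023, -0.005, -0.001]
contact_force: [-11.0, 1.2, 7.7]
opening: 0.0599
finger_force: 5.3
```

>>> shift_gripper(motion=[[[0.004,0,0],0,0.06],[[0.003,0,0],0,0.06],[[0,0,0],0,0.06],[[0,0,0],0,0.06]])

```text
time: 9.33
tcp_pos: [0.5851, -0.2317, 0.0141]
orientation: [1.0, -0.023, -0.012, -0.002]
contact_force: [-22.0, 3.3, 15.1]
opening: 0.0598
finger_force: 11.0
```

```bash
python3 -c "
from h import *
report(np.array([.638,-.2344]),-.048)"
```

```text
t 9.3333 block [ 0.638  -0.2344] -0.048 sizes  in fixture [-0.0441 -0.    ] 0.0
tcp [ 0.5851 -0.2317  0.0141] toolx yaw -0.045920499488679115 tcp fixture [-0.097   0.0001] tcp in block [-0.053   0.0001]
FmY [ 0.5915 -0.2847] FpY [ 0.5966 -0.1798] BmY [ 0.6794 -0.289 ] BpY [ 0.6845 -0.1841] 
```

>>> shift_gripper(motion=[[[-0.03,0,0],0,0.06],[[-0.04,0,0],0,0.06],[[-0.04,0,0],0,0.03],[[0,0,-0.03],0,0],[[0,0,-0.04],0,0],[[0,0,0],0,0],[[0,0,0],0,0]])

```text
time: 9.92
tcp_pos: [0.492, -0.2284, 0.0895]
orientation: [1.0, -0.022, 0.006, 0.002]
contact_force: [-0.2, 0.4, -0.4]
opening: 0.0004
finger_force: 0.0
```

```bash
python3 -c "
from h import *
block((.638,-.2344,-.05),'c')
im,d,K,T=shot('scene');cv2.imwrite('pics/d.png',cv2.resize(im[140:290,200:380],None,fx=4,fy=4,interpolation=2))"
```

```text
t 9.9667 block [ 0.6371 -0.2342] 0.011188817859206335 sizes [0.1075 0.0848] in fixture [-0.0449  0.0002] 0.059188817859206336
tcp [ 0.4903 -0.2277  0.0877] toolx yaw -0.043551163326440025 tcp fixture [-0.1919 -0.0004] tcp in block [-0.1468  0.0081]
FmY [ 0.5937 -0.2871] FpY [ 0.5926 -0.1821] BmY [ 0.6817 -0.2862] BpY [ 0.6806 -0.1812]
```

View pics/c.png

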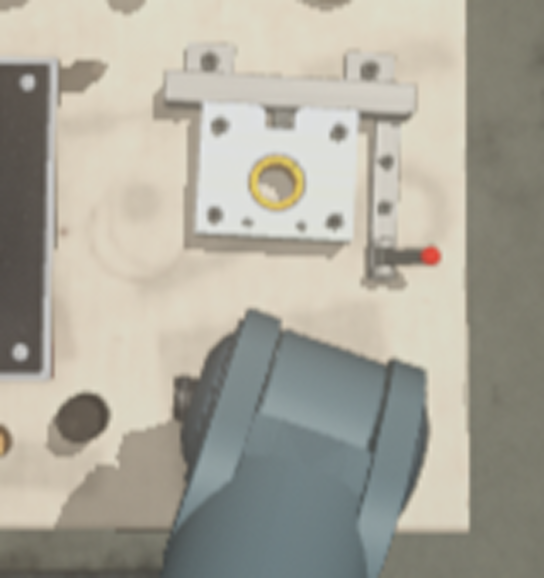

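View pics/d.png

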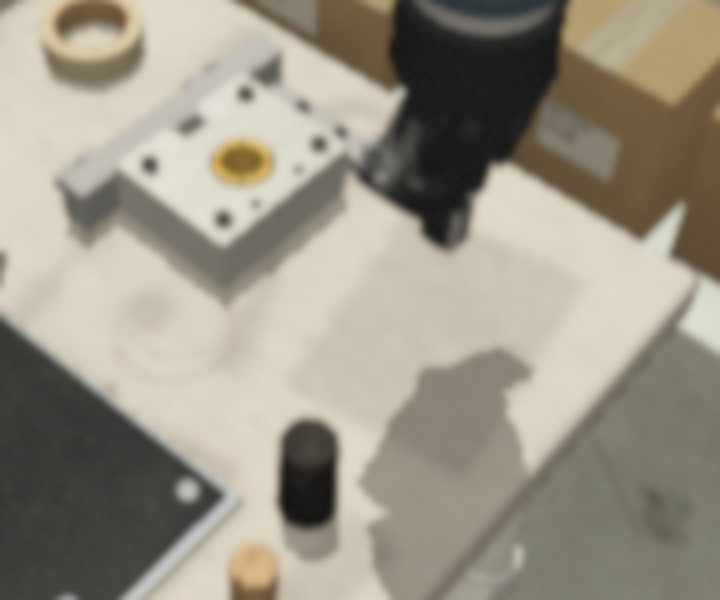

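The crop shows the block against the fence with the key at (281,118) in the slot, and the keeper still open with its knob at (430,256). The scene view agrees. I'll check the squareness by line fits before the keeper.

```bash
python3 - <<'E'
from h import *
S=[shot('top') for _ in range(3)]
K,T=S[0][2:];g=np.mean([cv2.cvtColor(s[0],6).astype(float) for s in S],0)
def edge(us,v0,v1,z,up):
    pts=[]
    for u in us:
        c=np.diff(cv2.GaussianBlur(g[:,u-1:u+2].mean(1)[:,None],(1,5),0)[:,0])[v0(u):v1(u)]*(1 if up else -1)
        i=int(c.argmax())
        if 0<i<len(c)-1:
            den=c[i-1]-2*c[i]+c[i+1];pts.append((u,v0(u)+i+.5+(c[i-1]-c[i+1])/(2*den)))
    P=ray(pts,z,K,T)[:,:2]
    for _ in range(3):
        k=np.polyfit(P[:,1],P[:,0],1);r=P[:,0]-np.polyval(k,P[:,1]);P=P[abs(r)<2.5*r.std()+1e-6]
    print('yaw',-np.arctan(k[0]),'x at y=-.2365',np.polyval(k,-.2365),'rms',r.std(),len(P))
L=lambda a,b,o:(lambda u:int(round(a+(b-a)*(u-229)/73))+o)
edge(range(232,300),L(160,165,-4),L(160,165,5),.036,True)   # fence back (top)
edge(range(240,282),lambda u:206,lambda u:214,.042,False)      # block front top
edge(list(range(241,258))+list(range(269,284)),lambda u:166,lambda u:175,.042,True) # block back
E
```

```text
yaw -0.03863051134149074 x at y=-.2365 0.7009910934168909 rms 0.00166054160563421 68
yaw -0.04317983933701656 x at y=-.2365 0.594521701329459 rms 0.0002771665393003374 41
yaw -0.050100954294690164 x at y=-.2365 0.6814178162825323 rms 0.0003139162747346749 29
```

>>> shift_gripper(motion=[[[0,0.037,0],0,0],[[0,0.037,0],0,0],[[0,0.037,0],0,0],[[0,0.034,0],0,0],[[0.03,0,0],0,0],[[0.03,0,0],0,0],[[0.029,0,0],0,0],[[0,0,0.02],0,0],[[0,0,0.02],0,0],[[0,0,0],0,0]])

```text
time: 11.0
tcp_pos: [0.5666, -0.3729, 0.0389]
orientation: [1.0, -0.021, -0.004, -0.003]
contact_force: [-1.1, 1.2, -0.4]
opening: -0.0002
finger_force: 0.0
```

>>> shift_gripper(motion=[[[0,0,0],0,0]])

```text
time: 11.08
tcp_pos: [0.5675, -0.3746, 0.0421]
orientation: [1.0, -0.022, -0.003, -0.002]
contact_force: [0.7, -0.6, 0.1]
opening: -0.0003
finger_force: 0.0
```

```bash
python3 -c "
from h import *
report(np.array([.638,-.2344]),-.048)"
```

```text
t 11.0833 block [ 0.638  -0.2344] -0.048 sizes  in fixture [-0.0441 -0.    ] 0.0
tcp [ 0.5675 -0.3746  0.0421] toolx yaw -0.04396473180090296 tcp fixture [-0.1078 -0.1434] tcp in block [-0.0637 -0.1434]
FmY [ 0.5915 -0.2847] FpY [ 0.5966 -0.1798] BmY [ 0.6794 -0.289 ] BpY [ 0.6845 -0.1841]
```

>>> shift_gripper(motion=[[[0.004,0,-0.006],0,0],[[0,-0.012,0],0,0],[[0,-0.012,0],0,0],[[0,-0.01,0],0,0],[[0,-0.01,0],0,0],[[0,-0.01,0],0,0],[[0,-0.01,0],0,0],[[0,-0.01,0],0,0],[[0,0,0],0,0]])

```text
time: 11.83
tcp_pos: [0.5771, -0.2967, 0.0505]
orientation: [1.0, -0.02, -0.001, -0.002]
contact_force: [0.9, 0.4, 0.1]
opening: 0.0001
finger_force: 0.0
```

>>> shift_gripper(motion=[[[0,-0.008,0],0,0],[[0,-0.008,0],0,0],[[0,-0.008,0],0,0],[[0,0,0],0,0],[[0,0,0],0,0],[[0,0,0],0,0]])

```text
time: 12.33
tcp_pos: [0.578, -0.2783, 0.0513]
orientation: [1.0, -0.022, 0.0, 0.0]
contact_force: [0.0, -0.3, 1.0]
opening: 0.0
finger_force: 0.0
```

```bash
python3 -c "
from h import *
report(np.array([.638,-.2344]),-.048)"
```

```text
t 12.3333 block [ 0.638  -0.2344] -0.048 sizes  in fixture [-0.0441 -0.    ] 0.0
tcp [ 0.578  -0.2783  0.0513] toolx yaw -0.04414419235523911 tcp fixture [-0.1019 -0.0467] tcp in block [-0.0578 -0.0467]
FmY [ 0.5915 -0.2847] FpY [ 0.5966 -0.1798] BmY [ 0.6794 -0.289 ] BpY [ 0.6845 -0.1841]
```

Probably fallen. I'll lift, back the hand off to the right, and look.

>>> shift_gripper(motion=[[[0,0,-0.04],0,0],[[0,0,-0.04],0,0],[[-0.04,0,0],0,0],[[-0.04,0,0],0,0],[[-0.04,0,0],0,0],[[0,0.04,0],0,0],[[0,0.04,0],0,0],[[0,0.04,0],0,0],[[0,0,0],0,0],[[0,0,0],0,0]])

```text
time: 13.17
tcp_pos: [0.4506, -0.3976, 0.1317]
orientation: [1.0, -0.026, 0.0, 0.001]
contact_force: [0.2, 1.5, -0.4]
opening: 0.0001
finger_force: 0.0
```

```bash
python3 - <<'E'
from h import *
im,d,K,T=shot('top')
h=cv2.cvtColor(im,cv2.COLOR_BGR2HSV)
m=((h[...,1]>150)&((h[...,0]<8)|(h[...,0]>172)));m[:,:240]=0;m[:190]=0;m[240:]=0;m[:,320:]=0
v,u=np.nonzero(m);P=cloud(d,K,T)
w=ray((u.mean(),v.mean()),.023,K,T)[0];e=w[:2]-FO
print('knob',len(u),(u.mean(),v.mean()),'fixture',[e@[np.cos(FY),np.sin(FY)],e@[-np.sin(FY),np.cos(FY)]],'z',np.median(P[v,u,2]))
cv2.imwrite('pics/e.png',cv2.resize(im[140:310,160:340],None,fx=3.4,fy=3.4,interpolation=2))
block((.638,-.2344,-.05))
E
```

```text
knob 13 (np.float64(271.53846153846155), np.float64(214.15384615384616)) fixture [np.float64(-0.09634188330042406), np.float64(-0.026512768647636346)] z 0.027748672498429938
t 13.2667 block [ 0.6387 -0.2343] -0.041155309083842656 sizes [0.0873 0.1072] in fixture [-0.0433  0.0001] 0.006844690916157345
tcp [ 0.4527 -0.3928  0.1312] toolx yaw -0.045103403146497224 tcp fixture [-0.2216 -0.1671] tcp in block [-0.1794 -0.1659]
FmY [ 0.5926 -0.285 ] FpY [ 0.5969 -0.1801] BmY [ 0.6805 -0.2886] BpY [ 0.6848 -0.1837]
```

View pics/e.png

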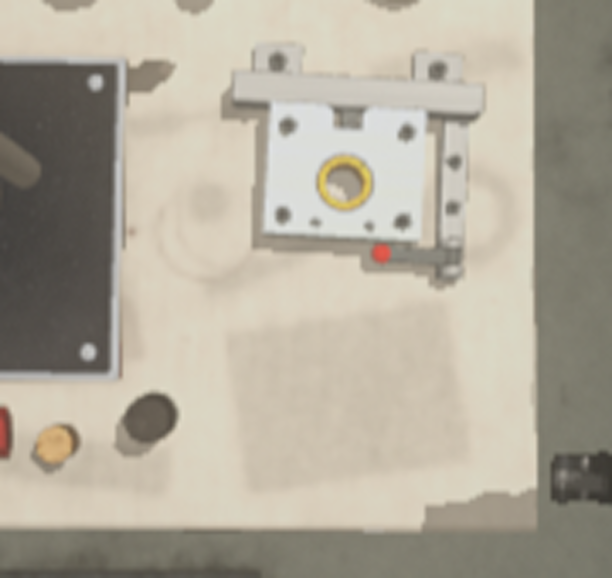

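The keeper lies across the front with its red knob at (381,253). That puts it at fixture (-0.096, -0.0265) and a height of about 0.023–0.028, where (-0.097, -0.026, 0.023) is expected. The block is home, and the cork at (56,443) and the black capsule at (151,416) are unmoved.

```bash
python3 -c "
from plant import arm
print(arm.hand_in())"
```

```text
the job is handed in; nothing more can be done
None
```

The jaw block is home against the fence with the key in its slot, the keeper arm is fully down across its front, the cork and the two capsules were not touched, and the job was handed in at about 13 s of robot time; hand-in returned no verdict.

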